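Set up the balance ornament on the coffee table

TASK

Slide the round-topped stone post along the tabletop, without lifting or tipping it, until its whole foot is on the round cork mat. Then balance the wooden beam by its middle on the post's rounded top, right way up (end rolls downward), set down gently and left level and still, touching nothing but the post. Leave the mug, the bowl and the book where they are.

Things in the scene. Friction and masses are not known exactly. Their poses are not given: they have to be found in the camera images.
- stand: Loose pale stone post on a dark wooden disc foot, 0.6 kg. Foot: 110 mm diameter, 14 mm high. Post: upright cylinder, 66 mm diameter, from 14 to 50 mm above the table, ending in a hemisphere of 33 mm radius, its apex 83 mm above the table. Origin: centre of the underside of the foot; z up along the post.
- stand_top (a point): The apex of the post's rounded top, on its axis, 83 mm above the underside of the foot.
- beam: Loose dark wooden beam, 0.16 kg: a bar 200 mm long (its y), 32 wide (x), 12 thick, whose underside lies 18 mm above the table on two rolls, 26 mm diameter, 32 long, axes along x, 92 mm either side of the middle. Origin: under its middle, level with the bottom of the rolls; z up. Centre of mass: 19 mm above the origin. Can be gripped across its 32 mm width.
- beam_mid (a point): The middle of the flat underside of the beam's bar, 18 mm above the beam's origin: the point to rest on the post's apex.
- mat: Round cork mat, 150 mm diameter, fixed, so thin (1 mm) that it lies flush and does not hinder sliding; things on it stand at table height. Origin: its centre.
- mug: Bystander: white mug, 80 mm diameter, 85 mm high, handle along its +y. Origin: centre of its underside.
- bowl: Bystander: terracotta bowl, 110 mm diameter, 45 mm high. Origin: centre of its underside.
- book: Bystander: grey closed book lying flat, 110 x 160 x 26 mm. Origin: centre of its underside.
Not all that is in view belongs to the job. Leave any pink or yellow look-alike of the stand alone. Several things have the shape of the beam; the one meant has the colours described above.

How it is judged (in metres and radians):
On the way, in this order (a step that is already met when the one before it is completed fails the run):
1. the post stands upright with its whole foot on the cork mat (axis within 20 mm of the mat's centre) (horizontal distance between stand and mat below 0.02 m and angle between stand's own z axis and vertical below 0.06 rad and height (world z) of stand below 0.006 m and linear speed of stand below 0.03 m/s), for 0.3 s.
2. the beam rests by its middle on the post's rounded top (horizontal distance between beam_mid and stand_top below 0.02 m and z of beam_mid in the frame of stand_top between -0.006 and 0.008 m and angle between beam's own z axis and vertical below 0.25 rad and contact force between beam and stand above 0.3 N), for 0.3 s.
At the end, for the whole second after the job is handed in: The post stands upright and still on the mat, within 20 mm of its centre; the beam lies on the rounded top alone, right way up, the middle of its underside within 20 mm of the apex sideways and 6 mm in height, level within 0.25 rad, slower than 0.03 m/s and 0.4 rad/s (all of step 1 and all of step 2 and linear speed of beam below 0.03 m/s and angular speed of beam below 0.4 rad/s); the robot touches nothing.
It fails at once if the post is lifted off the table (10 mm) or tipped (0.25 rad) (height (world z) of stand above 0.01 m or angle between stand's own z axis and vertical above 0.25 rad).
It fails at once if the beam is let go more than 12 mm above the post's top (contact force between the fingers and beam below 0.05 N and z of beam_mid in the frame of stand_top above 0.012 m and horizontal distance between beam_mid and stand_top below 0.06 m).
It fails at once if the beam is pressed hard on the post (over 40 N) (contact force between beam and stand above 40 N).
It fails at once if the mug, the bowl or the book is shifted by more than 30 mm (distance of any of mug, bowl, book from where it was at the start of the episode above 0.03 m).
It also fails if it takes over 72 s, if anything falls off the work surface, if the arm or the gripper's body presses on something with over 40 N, if the wrist force passes 120 N, or if a joint passes its speed limit or range.

ROBOT

A 6-joint arm with a two-finger parallel gripper is mounted at the origin on the work surface. World frame = base frame: x ahead of the robot, y to its left, z up, the work surface at z = 0. Lengths are in mm, angles in rad, forces in N, time in s.
With the tool pointing down it reaches from about 350 to 775 mm from the base axis. Payload 7.3 kg.
Tool frame: the origin (TCP) lies on the centre line of the jaws, within the pads' length; the fingertips stand 14 mm ahead of it and the grasp point (between the pads) lies 5 mm behind it; z points along the fingers, y is the line along which they close (so a half turn about z gives the same grasp; the last joint's range is limited). The gripper opens to 92 mm and grips with 3 to 60 N. Pads are 19 mm wide; open, the fingers measure 130 mm over their backs; the gripper's body (75 mm by 190 mm) begins 47 mm behind the grasp point.
Start: joints at [0.968, 0.342, 1.524, -0, 1.275, -0.146], TCP at [231.555, 471.196, 240.741] pointing down, gripper open.
Joint ranges: [-2.53, 2.53], [-0.77, 2.02], [0.04, 2.7], [-1, 4.14], [0.28, 2.66], [-3.11, 3.11]. Speed limits (rad/s): [2.57, 2.57, 3.14, 3.14, 3.14, 3.14].

INTERFACE

Orientations are given as [roll, pitch, yaw] about the fixed x, y, z axes, in that order (R = Rz(yaw) Ry(pitch) Rx(roll)).
In Python, from plant import get_obs, capture, bot, spot_in, trace, pinpoint gives the robot as it stands.
- The arm moves only by the tool play_rows, never from a script. Its argument "rows" is a list of rows, each a list of 2 entries, a list of its own where there are three numbers: the shift along the world's x, y, z in units of 3 cm (1.0 is 3 cm), then the turn, a rotation vector about the world's x, y, z in units of 8 degrees (1.0 is 8 degrees). A call has 1 to 12 rows; each row shifts and turns the commanded pose from where the row before left it; what a row does not reach is not made up. A row lasts 1/8 s, in which the tool goes at most 62.5 mm and 10.7 degrees, less where a joint would pass 70% of its speed; a pose out of reach is approached as far as the arm can. A call with a number of a shift or a turn outside -1 to 1 is refused whole. A call with a gripper value outside its range is refused whole. "hand" is the opening, from -1 (shut) to 1 (fully open), set as the call begins (left out, the last holds). The fingers move at their own pace and stop on an object; the grip force is fixed at half the most. Time passes only in rows, so rows that do not move let the fingers close. It gives the time, the measured TCP pose, the force, the opening and the grip force at its end, in the units of the state.
- get_obs(): the state, without advancing time (a new reading comes with each control period).
- capture(name): name is "side" or "top"; returns a dict with "frame" (480x640x3 uint8, red, green, blue), "fov_y" (degrees; the focal length in pixels is half the picture's height over the tangent of half this angle, whatever the lens; pixels are square), "cx", "cy" (the principal point, pixels), "rvec" (rotation vector, rad) and "tvec" (3), from world to camera coordinates, as OpenCV has them. Camera axes: x right, y down, z forward; pixel columns grow to the right and rows downward; lengths in mm; the calibration is good to about 2 mm. A picture is of the moment at which its call begins. There is no depth.
- bot.close_job(): hands the job in; it is judged then, once.
Trained networks look in the newest picture that a camera, given by its name, has taken for a name from the list of things; names that differ only in an ending like _2 or _b are one class to them, and where a whole thing is asked for, a point or a joint stands for the part that bears it (a point fixed in the world has none). Each returns a list of dicts, best first, with "p" (0 to 1); they miss things now and then, are a little off and sometimes report something else, mostly with a low value. They report only what shows in the picture. A call takes as long as a camera call. They do not tell look-alikes from the thing itself.
- spot_in(query, camera): "at" ([row, column] in pixels, amid what is visible of it).
- trace(query, camera): "mask" (480x640 bool, what is visible of it) and "at" ([row, column] in pixels, amid what is visible of it).
- pinpoint(query, camera): "at" ([row, column] in pixels: a listed point, or the origin of a listed thing).
The state is a dict: "time": time; "joint_positions": joint angles; "dq": joint speeds; "tau": joint torques, N m; "tool_pos": TCP position; "tcp_rot": TCP orientation; "contact_force": force on the tool from outside, world axes, zero at the start; "moment": the same for the moment, N m; "grip_width": finger opening in mm; "finger_force": force on a finger pad.
Only numpy, scipy, OpenCV 4.12 (cv2) and the standard library are available. Lean on these libraries where they do the work, as an engineer would, in place of code of your own. Each camera call takes 0.05 s, during which the arm holds its last target. There are 200 camera calls.

## Working session

There is one attempt and no reset: what is moved stays moved. The work goes in short steps, Python scripts to look and compute and a tool call to move; the robot and the scene stay as the last step left them, time stands still between calls to the robot, and variables do not carry over. Pictures are saved under pics/ and viewed, at most 10 in all, crops included, and the job is handed in when it is done.

Besides the shell and the picture viewer there is one more tool, called after "Emit:" as a command line: name --argument value ..., lists and objects as JSON in quotes. play_rows: Moves the arm, as the interface text tells. Shifts and turns lie within -1 to 1; 1 stands for 3 cm of shift or 8 degrees of turn. Its arguments: {"type":"object","properties":{"rows":{"type":"array"},"hand":{"type":"number"}},"required":["rows"]}

```bash
mkdir -p pics; ls; cat > h.py <<'E'
import numpy as np, cv2
from plant import get_obs, capture, bot, spot_in, trace, pinpoint
def cal(c):
    f=240/np.tan(np.radians(c["fov_y"])/2)
    K=np.array([[f,0,c["cx"]],[0,f,c["cy"]],[0,0,1.]])
    return K,np.array(c["rvec"],float).reshape(3),np.array(c["tvec"],float).reshape(3)
def back(c,at,z):
    K,r,t=cal(c);R=cv2.Rodrigues(r)[0]
    d=R.T@np.linalg.inv(K)@np.array([at[1],at[0],1.]);o=-R.T@t
    return o+d*(z-o[2])/d[2]
def proj(c,P):
    K,r,t=cal(c);p=cv2.projectPoints(np.float64(P).reshape(-1,3),r,t,K,None)[0].reshape(-1,2)
    return p[:,::-1]
def save(n,im): cv2.imwrite("pics/"+n+".png",cv2.cvtColor(im,cv2.COLOR_RGB2BGR))
E
python3 - <<'E'
from h import *
H={"stand":0,"stand_top":83,"beam":0,"beam_mid":18,"mat":0,"mug":0,"bowl":0,"book":0}
for n in("top","side"):
    c=capture(n);save(n+"0",c["frame"])
    K,r,t=cal(c);print(n,-cv2.Rodrigues(r)[0].T@t)
    for q in H:
        for d in pinpoint(q,n):
            print(n,q,np.round(d["at"]),round(d["p"],2),np.round(back(c,d["at"],H[q])[:2]))
print(get_obs()["time"])
E
```

```text
pics
top [ 396.75020185   14.78636577 1339.75089393]
top stand [265. 272.] 0.96 [592. 126.]
top stand [330. 213.] 0.7 [436. 270.]
top stand [328. 274.] 0.69 [437. 122.]
top stand_top [329. 205.] 0.85 [437. 273.]
top stand_top [259. 264.] 0.69 [594. 136.]
top stand_top [240. 360.] 0.48 [634. -89.]
top beam [321. 467.] 0.96 [ 444. -347.]
top beam [245. 360.] 0.71 [637. -95.]
top beam_mid [238. 360.] 0.94 [651. -94.]
top beam_mid [321. 470.] 0.64 [ 443. -349.]
top beam_mid [244. 360.] 0.42 [638. -94.]
top mat [326. 383.] 0.98 [ 436. -143.]
top mug [234. 472.] 0.86 [ 659. -376.]
top bowl [262. 181.] 0.72 [604. 352.]
top book [183. 299.] 0.97 [803.  55.]
top book [327. 381.] 0.3 [ 433. -137.]
side [ 241.12993797 -449.87748457  830.45957109]
side stand [233. 269.] 0.9 [592. 136.]
side stand [230. 185.] 0.86 [444. 273.]
side stand [275. 217.] 0.8 [433. 116.]
side stand_top [212. 265.] 0.95 [585. 133.]
side stand_top [248. 209.] 0.88 [437. 126.]
side stand_top [206. 176.] 0.75 [446. 276.]
side beam [284. 353.] 0.92 [647. -95.]
side beam [442. 365.] 0.62 [ 440. -346.]
side beam_mid [438. 370.] 0.78 [ 447. -350.]
side beam_mid [279. 351.] 0.59 [642. -91.]
side beam_mid [372. 466.] 0.17 [ 666. -382.]
side mat [356. 286.] 0.63 [ 434. -133.]
side mug [370. 464.] 0.89 [ 675. -375.]
side bowl [372. 462.] 0.73 [ 669. -375.]
side bowl [181. 221.] 0.7 [600. 357.]
side book [209. 360.] 0.97 [810.  54.]
side book [251. 209.] 0.69 [455. 181.]
0.9
```

View pics/top0.png

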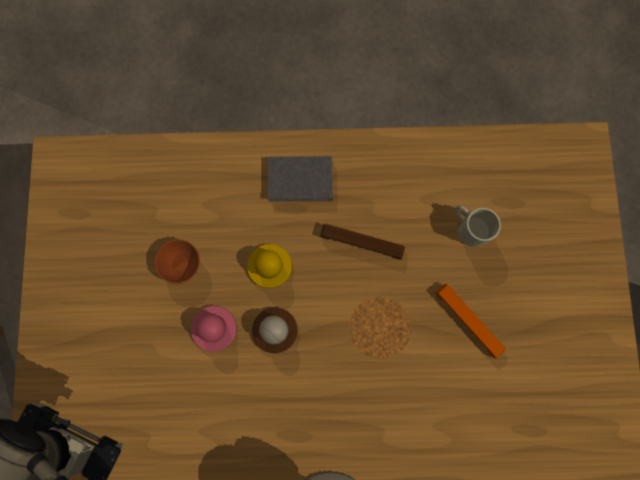

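View pics/side0.png

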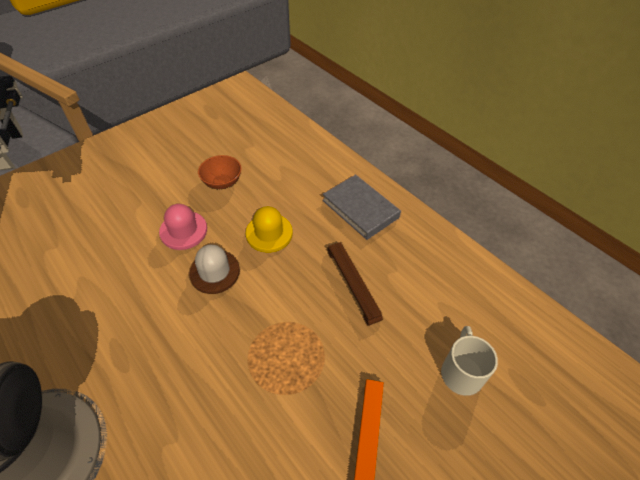

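Post candidates in the top view are pale stone with a dark foot (330,274), yellow (265,270) and pink (328,213). I choose the pale one. Beam candidates are dark wood (242,362) and orange (320,470), and I choose the dark one. The mat is at (327,381). Next I fit the models to the masks and check the choice in a crop.

```bash
cat >> h.py <<'E'
from scipy.optimize import minimize
a=np.linspace(0,2*np.pi,48,endpoint=False)
def disc(r,z): return np.c_[r*np.cos(a),r*np.sin(a),z+0*a]
def box(X,Y,z0,z1): return np.array([[x,y,z] for x in(-X,X) for y in(-Y,Y) for z in(z0,z1)])
def roll(y0): 
    b=np.c_[y0+13*np.cos(a),13+13*np.sin(a)]
    return np.r_[np.c_[16+0*a,b],np.c_[-16+0*a,b]]
PARTS={"stand":[np.r_[disc(55,0),disc(55,14)],np.r_[disc(33,14)]+0,],
 "beam":[box(16,100,18,30),roll(92),roll(-92)],"mat":[disc(75,0)]}
PARTS["stand"][1]=np.concatenate([disc(33,14)]+[disc(33*np.cos(t),50+33*np.sin(t)) for t in np.linspace(0,1.57,8)])
def sil(c,q,p):
    s=16;m=np.zeros((480,640),np.uint8);z=p[3] if len(p)>3 else 0
    R=cv2.Rodrigues(np.array([0,0,p[2]]))[0]
    M=np.zeros((1920,2560),np.uint8)
    for P in PARTS[q]:
        uv=proj(c,P@R.T+[p[0],p[1],z])[:,::-1]
        h=cv2.convexHull(((uv+.5)*4-.5).astype(np.float32))
        cv2.fillConvexPoly(M,np.round(h*s).astype(np.int32),255,shift=4)
    return cv2.resize(M,(640,480),interpolation=cv2.INTER_AREA)/255.
def mask(q,n,c,p0):
    u=proj(c,[p0[0],p0[1],20])[0]
    ds=trace(q,n)
    d=min(ds,key=lambda d:np.hypot(*(np.array(d["at"])-u)))
    return d["mask"].astype(float),d
def fit(q,cs,ms,p0,yaw=False):
    f=lambda v:sum(np.abs(sil(c,q,[v[0],v[1],v[2]*.01 if yaw else 0]+list(p0[3:]))-m).sum()/m.sum() for c,m in zip(cs,ms))
    x0=np.array([p0[0],p0[1],p0[2]*100])[:3 if yaw else 2]
    S=np.vstack([x0]+[x0+8*e for e in np.eye(len(x0))])
    r=minimize(f,x0,method="Nelder-Mead",options=dict(initial_simplex=S,xatol=.2,fatol=1e-4,maxiter=90))
    return np.round([r.x[0],r.x[1],r.x[2]/100 if yaw else 0],3),round(r.fun,3)
E
cat > m.py <<'E'
from h import *
import sys
P={"stand":[436,122,0],"mat":[435,-138,0],"beam":[640,-94,-.28]}
C={n:capture(n) for n in("top","side")}
for q in P:
    M={n:mask(q,n,C[n],P[q])[0] for n in C}
    for ns in(["top"],["side"],["top","side"]):
        print(q,ns,*fit(q,[C[n] for n in ns],[M[n] for n in ns],P[q],q=="beam"))
s=C["side"]["frame"]
save("crop1",cv2.resize(s[190:340,150:400],None,fx=3,fy=3,interpolation=cv2.INTER_CUBIC))
o=get_obs();print({k:np.round(o[k],3) for k in("tool_pos","tcp_rot","time","contact_force")})
E
python3 m.py
```

```text
Traceback (most recent call last):
  File "m.py", line 8, in <module>
    print(q,ns,*fit(q,[C[n] for n in ns],[M[n] for n in ns],P[q],q=="beam"))
                ~~~^^^^^^^^^^^^^^^^^^^^^^^^^^^^^^^^^^^^^^^^^^^^^^^^^^^^^^^^
  File "h.py", line 43, in fit
    r=minimize(f,x0,method="Nelder-Mead",options=dict(initial_simplex=S,xatol=.2,fatol=1e-4,maxiter=90))
  File "h.py", line 40, in <lambda>
    f=lambda v:sum(np.abs(sil(c,q,[v[0],v[1],v[2]*.01 if yaw else 0]+list(p0[3:]))-m).sum()/m.sum() for c,m in zip(cs,ms))
               ~~~^^^^^^^^^^^^^^^^^^^^^^^^^^^^^^^^^^^^^^^^^^^^^^^^^^^^^^^^^^^^^^^^^^^^^^^^^^^^^^^^^^^^^^^^^^^^^^^^^^^^^^^^
  File "h.py", line 40, in <genexpr>
    f=lambda v:sum(np.abs(sil(c,q,[v[0],v[1],v[2]*.01 if yaw else 0]+list(p0[3:]))-m).sum()/m.sum() for c,m in zip(cs,ms))
                          ~~~^^^^^^^^^^^^^^^^^^^^^^^^^^^^^^^^^^^^^^^^^^^^^^^^^^^^^
  File "h.py", line 27, in sil
    R=cv2.Rodrigues(np.array([0,0,p[2]]))[0]
      ~~~~~~~~~~~~~^^^^^^^^^^^^^^^^^^^^^^
cv2.error: OpenCV(4.12.0) /io/opencv/modules/calib3d/src/calibration_base.cpp:151: error: (-210:Unsupported format or combination of formats) The matrices must have 32f or 64f data type in function 'Rodrigues'
```

```bash
sed -i 's/np.array(\[0,0,p\[2\]\])/np.array([0.,0,p[2]])/' h.py; python3 m.py
```

```text
stand ['top'] [433.824 121.367   0.   ] 0.027
stand ['side'] [433.686 125.632   0.   ] 0.095
stand ['top', 'side'] [433.841 122.144   0.   ] 0.138
mat ['top'] [ 434.247 -134.264    0.   ] 0.024
mat ['side'] [ 432.686 -131.896    0.   ] 0.016
mat ['top', 'side'] [ 433.383 -133.01     0.   ] 0.061
beam ['top'] [ 6.44879e+02 -9.75670e+01 -3.08000e-01] 0.059
beam ['side'] [ 6.4325e+02 -9.6487e+01 -3.0600e-01] 0.064
beam ['top', 'side'] [ 6.44091e+02 -9.69490e+01 -3.04000e-01] 0.156
{'tool_pos': array([231.559, 471.19 , 240.739]), 'tcp_rot': array([3.142, 0.   , 2.685]), 'time': np.float64(1.5), 'contact_force': array([ 0.084,  0.449, -0.96 ])}
```

View pics/crop1.png

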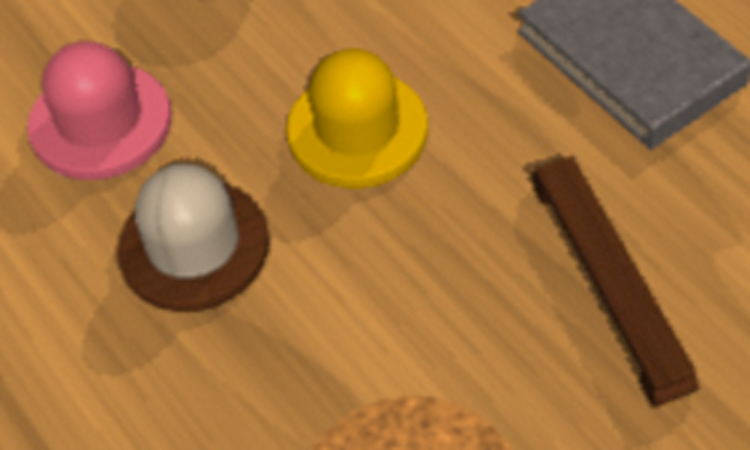

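The crop confirms the pale stone post on its dark foot (crop 190,230) and the dark beam (crop 620,280). I now move over the post.

Emit:
play_rows --rows '[[[0.56,-0.97,0],[0,0,0]],[[0.56,-0.97,0],[0,0,0]],[[0.56,-0.97,0],[0,0,0]],[[0.56,-0.97,0],[0,0,0]],[[0.56,-0.97,0],[0,0,0]],[[0.56,-0.97,0],[0,0,0]],[[0.56,-0.97,0],[0,0,0]],[[0.56,-0.97,0],[0,0,0]],[[0.56,-0.97,0],[0,0,0]],[[0.56,-0.97,0],[0,0,0]],[[0.56,-0.97,0],[0,0,0]],[[0.56,-0.97,0],[0,0,0]]]' --hand 1

```text
time: 3.0
tool_pos: [433.7, 121.0, 240.9]
tcp_rot: [3.141, 0.0, 2.685]
contact_force: [0.8, 1.2, 0.2]
grip_width: 91.6
finger_force: 0.0
```

Emit:
play_rows --rows '[[[0,0,-0.9],[0,0,0]],[[0,0,-0.9],[0,0,0]],[[0,0,-0.9],[0,0,0]],[[0,0,-0.9],[0,0,0]],[[0,0,0],[0,0,0]],[[0,0,0],[0,0,0]]]'

```text
time: 3.75
tool_pos: [433.8, 122.1, 133.6]
tcp_rot: [3.141, 0.001, 2.685]
contact_force: [-0.2, 0.2, -0.1]
grip_width: 91.8
finger_force: 0.0
```

Emit:
play_rows --rows '[[[0,0,-0.4],[0,0,0]],[[0,0,-0.4],[0,0,0]],[[0,0,-0.4],[0,0,0]],[[0,0,-0.4],[0,0,0]],[[0,0,-0.4],[0,0,0]],[[0,0,-0.4],[0,0,0]],[[0,0,-0.4],[0,0,0]],[[0,0,-0.4],[0,0,0]],[[0,0,0],[0,0,0]],[[0,0,0],[0,0,0]]]'

```text
time: 5.0
tool_pos: [433.3, 122.0, 36.9]
tcp_rot: [3.141, 0.0, 2.685]
contact_force: [-0.8, -0.8, 0.0]
grip_width: 91.7
finger_force: 0.0
```

Emit:
play_rows --rows '[[[0,0,0],[0,0,0]],[[0,0,0],[0,0,0]],[[0,0,0],[0,0,0]],[[0,0,0],[0,0,0]],[[0,0,0],[0,0,0]],[[0,0,0],[0,0,0]]]' --hand -1

```text
time: 5.75
tool_pos: [433.3, 122.0, 36.9]
tcp_rot: [3.141, 0.0, 2.685]
contact_force: [-0.3, 0.8, 3.9]
grip_width: 65.8
finger_force: 30.0
```

Emit:
play_rows --rows '[[[0,-0.15,0],[0,0,0]],[[0,-0.35,0],[0,0,0]],[[0,-0.35,0],[0,0,0]],[[0,-0.35,0],[0,0,0]],[[0,-0.35,0],[0,0,0]],[[0,-0.35,0],[0,0,0]],[[0,-0.35,0],[0,0,0]],[[0,-0.35,0],[0,0,0]],[[0,-0.35,0],[0,0,0]],[[0,-0.35,0],[0,0,0]],[[0,-0.35,0],[0,0,0]],[[0,-0.35,0],[0,0,0]]]'

```text
time: 7.25
tool_pos: [433.1, 2.4, 36.9]
tcp_rot: [3.14, -0.0, 2.684]
contact_force: [-0.3, 6.4, 6.1]
grip_width: 65.4
finger_force: 30.0
```

Emit:
play_rows --rows '[[[0,-0.35,0],[0,0,0]],[[0,-0.35,0],[0,0,0]],[[0,-0.35,0],[0,0,0]],[[0,-0.35,0],[0,0,0]],[[0,-0.35,0],[0,0,0]],[[0,-0.35,0],[0,0,0]],[[0,-0.35,0],[0,0,0]],[[0,-0.35,0],[0,0,0]],[[0,-0.35,0],[0,0,0]],[[0,-0.35,0],[0,0,0]],[[0,-0.35,0],[0,0,0]],[[0,-0.35,0],[0,0,0]]]'

```text
time: 8.75
tool_pos: [432.7, -123.1, 36.9]
tcp_rot: [3.14, -0.002, 2.685]
contact_force: [-0.0, 9.5, 7.8]
grip_width: 65.6
finger_force: 30.0
```

Emit:
play_rows --rows '[[[0,-0.3,0],[0,0,0]],[[0,0,0],[0,0,0]],[[0,0,0],[0,0,0]]]'

```text
time: 9.12
tool_pos: [432.8, -133.0, 36.9]
tcp_rot: [3.142, -0.001, 2.685]
contact_force: [-1.7, 0.1, 6.7]
grip_width: 65.9
finger_force: 30.0
```

Emit:
play_rows --rows '[[[0,0,0],[0,0,0]],[[0,0,0],[0,0,0]],[[0,0,0],[0,0,0]],[[0,0,0],[0,0,0]],[[0,0,0],[0,0,0]]]' --hand 1

```text
time: 9.75
tool_pos: [433.2, -133.0, 36.7]
tcp_rot: [3.142, -0.0, 2.685]
contact_force: [0.4, 0.1, -0.5]
grip_width: 91.9
finger_force: 0.0
```

Emit:
play_rows --rows '[[[0,0,0.4],[0,0,0]],[[0,0,0.6],[0,0,0]],[[0,0,0.9],[0,0,0]],[[0,0,1],[0,0,0]],[[0,0,1],[0,0,0]],[[0,0,1],[0,0,0]],[[0,0,0],[0,0,0]],[[0,0,0],[0,0,0]]]'

```text
time: 10.75
tool_pos: [432.8, -132.8, 183.6]
tcp_rot: [3.142, -0.0, 2.685]
contact_force: [-0.1, 0.3, -0.4]
grip_width: 91.7
finger_force: 0.0
```

Emit:
play_rows --rows '[[[0.59,0.1,0],[0,0,-0.85]],[[0.59,0.1,0],[0,0,-0.85]],[[0.59,0.1,0],[0,0,-0.85]],[[0.59,0.1,0],[0,0,-0.85]],[[0.59,0.1,0],[0,0,-0.85]],[[0.59,0.1,0],[0,0,-0.85]],[[0.59,0.1,0],[0,0,-0.84]],[[0.59,0.1,0],[0,0,-0.84]],[[0.59,0.1,0],[0,0,-0.84]],[[0.59,0.1,0],[0,0,-0.84]],[[0.59,0.1,0],[0,0,-0.84]],[[0.59,0.1,0],[0,0,-0.84]]]'

```text
time: 12.25
tool_pos: [645.4, -96.7, 181.9]
tcp_rot: [-3.139, 0.0, 1.265]
contact_force: [-0.0, 0.8, -0.2]
grip_width: 91.7
finger_force: 0.0
```

```bash
cat > m2.py <<'E'
from h import *
C={n:capture(n) for n in("top","side")}
for q,p in(("stand",[434,-133,0]),):
    for n in C:
        try:
            m,d=mask(q,n,C[n],p);print(q,n,d["p"],d["at"],*fit(q,[C[n]],[m],p))
            u=proj(C[n],[p[0],p[1],83])
        except Exception as e: print(n,e)
for n in C:
  for d in pinpoint("stand_top",n): print(n,d["p"],np.round(back(C[n],d["at"],83)))
save("both1",np.hstack([cv2.resize(C["top"]["frame"][180:420,250:550],(400,320)),cv2.resize(C["side"]["frame"][180:420,200:500],(400,320))]))
o=get_obs();print({k:np.round(o[k],3) for k in("tool_pos","tcp_rot","time","joint_positions")})
E
python3 m2.py
```

```text
stand top 0.71 [330.2, 394.5] [ 438.485 -147.597    0.   ] 4.197
stand side 0.65 [353.9, 285.2] [ 431.889 -131.292    0.   ] 0.05
top 0.96 [438. 261.  83.]
top 0.76 [597. 137.  83.]
top 0.52 [ 433. -135.   83.]
side 0.74 [586. 128.  83.]
side 0.72 [ 435. -135.   83.]
side 0.72 [440. 280.  83.]
{'tool_pos': array([644.685, -97.024, 183.044]), 'tcp_rot': array([-3.14,  0.  ,  1.27]), 'time': np.float64(12.55), 'joint_positions': array([-0.267,  0.622,  1.222, -0.   ,  1.299,  0.034])}
```

View pics/both1.png

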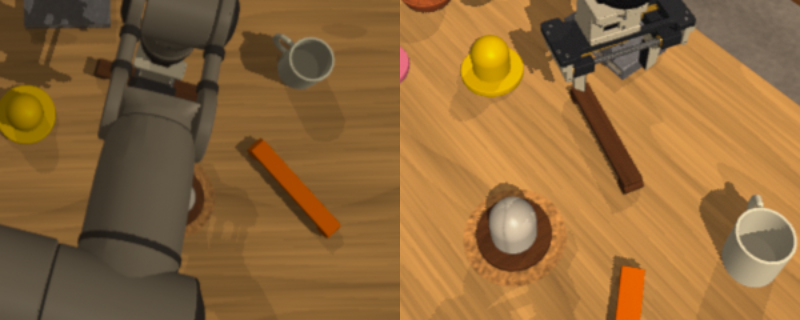

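The post stands centred on the mat (right panel 515,235). I now descend on the beam.

Emit:
play_rows --rows '[[[0,0,-0.7],[0,0,0]],[[0,0,-0.7],[0,0,0]],[[0,0,-0.7],[0,0,0]],[[0,0,-0.7],[0,0,0]],[[0,0,-0.5],[0,0,0]],[[0,0,-0.5],[0,0,0]],[[0,0,-0.4],[0,0,0]],[[0,0,-0.3],[0,0,0]],[[0,0,-0.3],[0,0,0]],[[0,0,-0.25],[0,0,0]],[[0,0,0],[0,0,0]],[[0,0,0],[0,0,0]]]'

```text
time: 14.05
tool_pos: [645.8, -97.1, 32.5]
tcp_rot: [3.141, -0.0, 1.269]
contact_force: [0.9, 0.3, -0.1]
grip_width: 91.8
finger_force: 0.0
```

Emit:
play_rows --rows '[[[0,0,0],[0,0,0]],[[0,0,0],[0,0,0]],[[0,0,0],[0,0,0]],[[0,0,0],[0,0,0]],[[0,0,0],[0,0,0]],[[0,0,0],[0,0,0]],[[0,0,0],[0,0,0]],[[0,0,0],[0,0,0]]]' --hand -1

```text
time: 15.05
tool_pos: [645.5, -97.0, 32.2]
tcp_rot: [3.142, 0.0, 1.269]
contact_force: [0.3, 0.5, 1.4]
grip_width: 31.8
finger_force: 30.0
```

Emit:
play_rows --rows '[[[0,0,0.3],[0,0,0]],[[0,0,0.6],[0,0,0]],[[0,0,0.8],[0,0,0]],[[0,0,0.8],[0,0,0]],[[0,0,0.8],[0,0,0]],[[0,0,0.5],[0,0,0]],[[0,0,0.2],[0,0,0]]]'

```text
time: 15.92
tool_pos: [645.9, -97.1, 153.8]
tcp_rot: [3.14, -0.0, 1.269]
contact_force: [0.4, 0.7, -1.7]
grip_width: 31.6
finger_force: 30.0
```

Emit:
play_rows --rows '[[[-0.2,-0.04,0],[0,0,0]],[[-0.5,-0.09,0],[0,0,0]],[[-0.7,-0.12,0],[0,0,0]],[[-0.8,-0.13,0],[0,0,0]],[[-0.8,-0.13,0],[0,0,0]],[[-0.8,-0.13,0],[0,0,0]],[[-0.8,-0.13,0],[0,0,0]],[[-0.8,-0.13,0],[0,0,0]],[[-0.7,-0.12,0],[0,0,0]],[[-0.5,-0.09,0],[0,0,0]],[[-0.3,-0.06,0],[0,0,0]],[[-0.17,-0.03,0],[0,0,0]]]'

```text
time: 17.42
tool_pos: [433.2, -133.1, 152.2]
tcp_rot: [3.141, -0.0, 1.269]
contact_force: [-0.8, -0.5, -1.6]
grip_width: 31.7
finger_force: 30.0
```

Emit:
play_rows --rows '[[[0,0,-0.5],[0,0,0]],[[0,0,0],[0,0,0]],[[0,0,0],[0,0,0]],[[0,0,0],[0,0,0]],[[0,0,0],[0,0,0]]]'

```text
time: 18.05
tool_pos: [433.6, -133.0, 137.5]
tcp_rot: [3.141, 0.0, 1.269]
contact_force: [-0.2, -0.5, -0.4]
grip_width: 31.4
finger_force: 30.0
```

```bash
cat > m3.py <<'E'
from h import *
C={n:capture(n) for n in("top","side")}
o=get_obs();T=o["tool_pos"];zo=T[2]-32.3;yaw=o["tcp_rot"][2]-np.pi/2
print(np.round(T,1),np.round(o["tcp_rot"],3),o["contact_force"],o["moment"],o["time"])
for n in C:
    K,r,t=cal(C[n])
    ex=proj(C[n],[T[0],T[1],zo+18])[0];print(n,"expected mid",ex,"stand_top",proj(C[n],[433,-133,83])[0])
    for q,z in(("beam_mid",zo+18),("stand_top",83)):
        for d in pinpoint(q,n): print(n,q,d["p"],np.round(d["at"],1),np.round(back(C[n],d["at"],z),1))
    ov=C[n]["frame"].copy()
    for q,p in(("beam",[T[0],T[1],yaw,zo]),("stand",[433,-133,0])):
        s=(sil(C[n],q,p)>.5).astype(np.uint8)
        cv2.drawContours(ov,cv2.findContours(s,0,1)[0],-1,(0,255,0),1)
    y,x=ex.astype(int);y=np.clip(y,100,380);x=np.clip(x,110,530)
    C[n]["ov"]=cv2.resize(ov[y-100:y+100,x-100:x+100],(400,400),interpolation=cv2.INTER_CUBIC)
save("hov",np.hstack([C["top"]["ov"],C["side"]["ov"]]))
E
python3 m3.py
```

```text
[ 433.6 -133.   137.4] [3.141 0.    1.269] [-0.29649788 -0.84250657 -1.16553617] [-0.07143042  0.05264319 -0.01681611] 18.15
top expected mid [325.4301839  385.08498954] stand_top [326.27498811 382.97528864]
top stand_top 0.56 [258.8 268.2] [595.1 127.6  83. ]
side expected mid [326.42032227 282.61178001] stand_top [337.02792549 283.62777072]
side beam_mid 0.88 [437.3 370. ] [ 421.5 -361.4  123.1]
side beam_mid 0.63 [330.2 279.7] [ 425.4 -135.5  123.1]
side stand_top 0.65 [337.7 283.5] [ 432.  -133.9   83. ]
side stand_top 0.52 [330.2 282. ] [ 439.  -120.4   83. ]
```

View pics/hov.png

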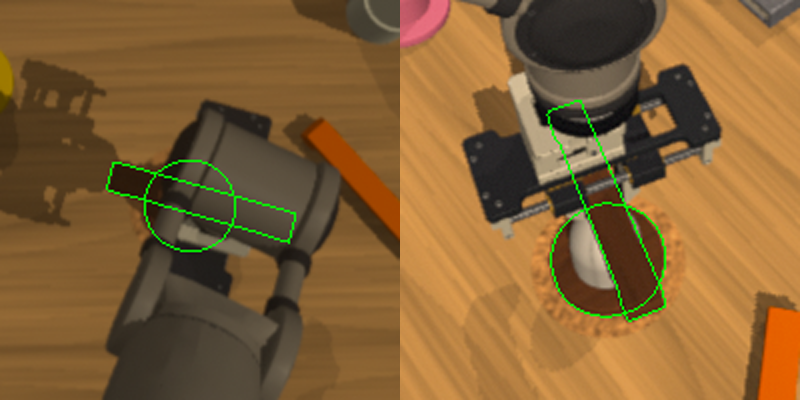

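Both overlays agree to about 1 mm: beam ends at (110,180) in the top panel and (645,315) in the side panel, foot at (608,260). I now lower gently.

Emit:
play_rows --rows '[[[0,0,-0.3],[0,0,0]],[[0,0,-0.3],[0,0,0]],[[0,0,-0.3],[0,0,0]],[[0,0,-0.2],[0,0,0]],[[0,0,-0.1],[0,0,0]],[[0,0,-0.04],[0,0,0]],[[0,0,0],[0,0,0]],[[0,0,0],[0,0,0]]]'

```text
time: 19.35
tool_pos: [433.6, -133.1, 100.3]
tcp_rot: [3.141, 0.0, 1.269]
contact_force: [0.0, -0.3, -1.0]
grip_width: 31.9
finger_force: 30.0
```

Emit:
play_rows --rows '[[[0,0,-0.03],[0,0,0]],[[0,0,0],[0,0,0]],[[0,0,-0.03],[0,0,0]],[[0,0,0],[0,0,0]],[[0,0,0],[0,0,0]]]'

```text
time: 19.98
tool_pos: [433.5, -133.0, 98.2]
tcp_rot: [3.142, 0.0, 1.269]
contact_force: [-0.5, -0.4, -1.2]
grip_width: 31.3
finger_force: 30.0
```

Emit:
play_rows --rows '[[[0,0,-0.02],[0,0,0]],[[0,0,0],[0,0,0]],[[0,0,0],[0,0,0]]]'

```text
time: 20.35
tool_pos: [433.5, -133.0, 97.6]
tcp_rot: [3.142, -0.0, 1.269]
contact_force: [-0.1, -0.2, -1.0]
grip_width: 31.7
finger_force: 30.0
```

Emit:
play_rows --rows '[[[0,0,-0.01],[0,0,0]],[[0,0,0],[0,0,0]],[[0,0,0],[0,0,0]]]'

```text
time: 20.72
tool_pos: [433.5, -133.0, 97.3]
tcp_rot: [3.141, 0.0, 1.269]
contact_force: [-1.3, -0.7, -1.2]
grip_width: 31.6
finger_force: 30.0
```

Emit:
play_rows --rows '[[[0,0,-0.01],[0,0,0]],[[0,0,0],[0,0,0]],[[0,0,0],[0,0,0]]]'

```text
time: 21.1
tool_pos: [433.5, -133.0, 97.1]
tcp_rot: [3.141, 0.0, 1.269]
contact_force: [-0.5, 0.3, -0.3]
grip_width: 31.8
finger_force: 30.0
```

Emit:
play_rows --rows '[[[0,0,-0.01],[0,0,0]],[[0,0,0],[0,0,0]],[[0,0,0],[0,0,0]]]'

```text
time: 21.48
tool_pos: [433.5, -133.0, 97.0]
tcp_rot: [3.141, 0.0, 1.269]
contact_force: [-1.9, 0.2, 5.6]
grip_width: 31.5
finger_force: 30.0
```

Contact, about 6 N. I release.

Emit:
play_rows --rows '[[[0,0,0],[0,0,0]],[[0,0,0],[0,0,0]],[[0,0,0],[0,0,0]],[[0,0,0],[0,0,0]],[[0,0,0],[0,0,0]],[[0,0,0],[0,0,0]],[[0,0,0],[0,0,0]],[[0,0,0],[0,0,0]]]' --hand 1

```text
time: 22.48
tool_pos: [433.5, -133.0, 96.7]
tcp_rot: [3.141, 0.0, 1.269]
contact_force: [-0.2, 0.1, -0.8]
grip_width: 92.1
finger_force: 0.0
```

```bash
sed -i 's/zo=T\[2\]-32.3/zo=65/;s/"hov"/"rel"/' m3.py; python3 m3.py
```

```text
[ 433.5 -133.    96.7] [ 3.141 -0.     1.269] [-0.88472892 -1.47223012 -0.35751989] [-0.05506217  0.06320865  0.02876295] 22.575
top expected mid [326.07073266 382.9656467 ] stand_top [326.27498811 382.97528864]
top beam_mid 0.56 [322.3 471. ] [ 437.2 -334.    83. ]
top stand_top 0.75 [329.5 207. ] [435.3 268.6  83. ]
top stand_top 0.59 [258.9 265.7] [595.  133.4  83. ]
side expected mid [336.87588619 283.83052414] stand_top [337.02792549 283.62777072]
side beam_mid 0.84 [438.8 371.3] [ 431.7 -359.3   83. ]
side beam_mid 0.56 [339.1 279.6] [ 425.  -131.5   83. ]
side stand_top 0.67 [338.3 281.6] [ 428.7 -132.6   83. ]
```

View pics/rel.png

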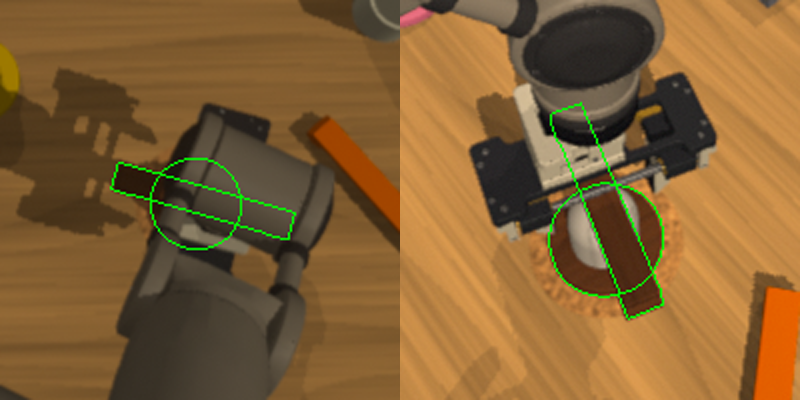

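The beam rests on the post, matching the outline (right panel end at 645,310). I retreat straight up.

Emit:
play_rows --rows '[[[0,0,0.2],[0,0,0]],[[0,0,0.3],[0,0,0]],[[0,0,0.5],[0,0,0]],[[0,0,0.8],[0,0,0]],[[0,0,1],[0,0,0]],[[0,0,1],[0,0,0]],[[0,0,1],[0,0,0]],[[0,0,0],[0,0,0]],[[0,0,0],[0,0,0]],[[0,0,0],[0,0,0]]]'

```text
time: 24.02
tool_pos: [432.9, -132.8, 239.8]
tcp_rot: [-3.14, -0.0, 1.269]
contact_force: [-0.2, 0.0, -0.5]
grip_width: 92.1
finger_force: 0.0
```

```bash
sed -i 's/"rel"/"end"/' m3.py; python3 m3.py|grep -v pinp
```

```text
[ 433.1 -132.8  240. ] [-3.14  -0.     1.269] [0.4155727  0.89489261 0.10695994] [-0.11327598  0.1019461  -0.0216822 ] 24.125
top expected mid [326.23572588 382.90722288] stand_top [326.27498811 382.97528864]
top beam_mid 0.57 [321.8 467.2] [ 438.5 -325.4   83. ]
top stand_top 0.9 [327.8 206.8] [439.2 269.1  83. ]
top stand_top 0.72 [259.9 264.7] [592.7 135.8  83. ]
side expected mid [336.93882697 283.61714726] stand_top [337.02792549 283.62777072]
side beam_mid 0.76 [338.5 279.5] [ 425.6 -130.5   83. ]
side beam_mid 0.73 [441.4 367.8] [ 424.8 -358.5   83. ]
side stand_top 0.98 [205.3 176.2] [445.7 276.3  83. ]
```

View pics/end.png

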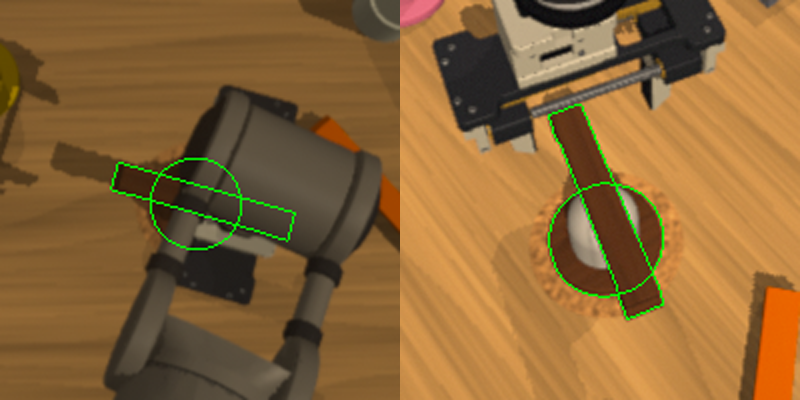

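The beam is free, level and matches the outline (ends at 565,110 and 645,310), and the gripper is clear. I wait a moment for it to settle, then hand in.

Emit:
play_rows --rows '[[[0,0,0],[0,0,0]],[[0,0,0],[0,0,0]],[[0,0,0],[0,0,0]],[[0,0,0],[0,0,0]],[[0,0,0],[0,0,0]],[[0,0,0],[0,0,0]],[[0,0,0],[0,0,0]],[[0,0,0],[0,0,0]],[[0,0,0],[0,0,0]],[[0,0,0],[0,0,0]],[[0,0,0],[0,0,0]],[[0,0,0],[0,0,0]]]'

```text
time: 25.82
tool_pos: [433.4, -133.0, 240.7]
tcp_rot: [3.141, -0.0, 1.269]
contact_force: [-0.2, -0.3, -0.2]
grip_width: 91.3
finger_force: 0.0
```

```bash
python3 -c "
from plant import bot
print(bot.close_job())"
```

```text
the job is handed in; nothing more can be done
None
```

The job is handed in at about 26 s with no verdict returned; the last pictures show the post centred on the cork mat, the beam balanced level by its middle on top, and the gripper clear.

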